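# Heft three coin-float tins at reception and hold up the full one

## Robot

A 6-joint arm with a two-finger parallel gripper is mounted at the origin on the work surface. World frame = base frame: x ahead of the robot, y to its left, z up, the work surface at z = 0. Lengths are in m, angles in degrees, forces in N, time in s.
With the tool pointing down it reaches from about 0.4 to 0.825 m from the base axis. Payload 7 kg.
Tool frame: the origin (TCP) lies midway between the tips of the shut fingers; the grasp point (between the pads) lies 19 mm behind it; z points along the fingers, y is the line along which they close (so a half turn about z gives the same grasp; the last joint's range is limited). The gripper opens to 88 mm and grips with 3 to 60 N. Pads are 19 mm wide; open, the fingers measure 130 mm over their backs; the gripper's body (78 mm by 193 mm) begins 47 mm behind the grasp point.
Start: joints at [86.293, 20.546, 0.682, 0, -70.136, -16.507], TCP at [0.233, 0.633, 0.227] pointing down, gripper open.
Joint ranges: [-176.03, 176.03], [-82.01, 121.73], [-58.28, 71.71], [-173.87, 95.51], [-174.79, -0.11], [-173.66, 173.66]. Speed limits (degrees/s): [136.94, 136.94, 172.46, 180, 180, 180].

## Interface

Orientations are given as [roll, pitch, yaw] about the fixed x, y, z axes, in that order (R = Rz(yaw) Ry(pitch) Rx(roll)).
In Python, from plant import r gives the robot as it stands.
- The arm moves only by the tool drive_tool, never from a script. Its argument "commands" is a list of rows, each an object of numbers: "hand": the closure, from 0 (fully open) to 1 (shut); "tx", "ty", "tz": the shift along the world's x, y, z scaled (see below); "turn": the turn about the world's z scaled (see below). A call has 1 to 10 rows; each row is the pose to reach, as a shift and turn from the pose commanded when the call began; what a row does not reach only later rows make up. The controller multiplies each number of a shift by 0.6 m and each number of a turn by 90 degrees. A row lasts 1/10 s, in which the tool goes at most 50 mm and 8.59 degrees, less where a joint would pass 70% of its speed; a pose out of reach is approached as far as the arm can. A call with a number of a shift or a turn outside -1 to 1 is refused whole. A call with a gripper value outside its range is refused whole. The fingers move at their own pace and stop on an object; "grip_force" is the grip in N (left out, the last holds). Time passes only in rows, so rows that repeat a pose let the fingers close. It gives the time, the measured TCP pose, the force, the opening and the grip force at its end, in the units of the state.
- r.get_state(): the state, without advancing time (a new reading comes with each control period).
- r.capture(name): name is "side" or "top" or "wrist"; returns a dict with "frame" (420x560x3 uint8, red, green, blue), "fx", "fy", "cx", "cy" (pixels), "D" ([k1, k2, p1, p2, k3] as OpenCV has them; the pictures are not rectified), "world_from_camera" (4x4, takes a point from camera to world coordinates); the wrist camera has in their place "T_tool_cam" (4x4, takes a point from camera to tool coordinates, whose origin is the TCP and whose axes are the flange's). Camera axes: x right, y down, z forward; pixel columns grow to the right and rows downward; lengths in m; the calibration is good to about 2 mm. A picture is of the moment at which its call begins: read the wrist's pose just before it. There is no depth.
- r.close_job(): hands the job in; it is judged then, once.
Trained networks look in the newest picture that a camera, given by its name, has taken for a name from the list of things; names that differ only in an ending like _2 or _b are one class to them, and where a whole thing is asked for, a point or a joint stands for the part that bears it (a point fixed in the world has none). Each returns a list of dicts, best first, with "score" (0 to 1); they miss things now and then, are a little off and sometimes report something else, mostly with a low value. They report only what shows in the picture. A call takes as long as a camera call. They do not tell look-alikes from the thing itself.
- r.trace(label, camera): "pixels" (420x560 bool, what is visible of it) and "extent" ([left, top, right, bottom] in pixels, round what is visible of it).
The state is a dict: "time_s": time; "joints": joint angles; "qd": joint speeds; "joint_torque": joint torques, N m; "tcp_pos": TCP position; "eef_rot": TCP orientation; "contact_force": force on the tool from outside, world axes, zero at the start; "moment": the same for the moment, N m; "gripper_width": finger opening in m; "gripper_force": force on a finger pad.
Only numpy, scipy, OpenCV 4.12 (cv2) and the standard library are available. Lean on these libraries where they do the work, as an engineer would, in place of code of your own. Each camera call takes 0.05 s, during which the arm holds its last target. There are 200 camera calls.

## Task

One of the three identical closed tins on the leather mat holds the coin float and is clearly the heaviest. Going from left to right as the robot sees them, lift each tin straight up about 5 cm over its round mark, keep it there for about a second to feel its weight, and set it back upright on the same mark without dropping it; then take the heaviest and finish while still holding it up, upright and still, about 20 cm above the desk over its own mark (if the heaviest is the last one hefted it may simply be raised). The two lighter tins must be left standing on their own marks and the other things on the desk left where they are.

Things in the scene. Friction and masses are not known exactly. Their poses are not given: they have to be found in the camera images.
- tin_1: closed rigid coin tin, one of three alike: dark blue, brass bands, flat brass lid; 56 mm across (lid 57), 85 high; centre of mass at mid-height on its axis; origin: centre of underside, z up. Starts upright within 6 mm of a mark's centre; which tin is where varies. The heaviest weighs 500 to 750 g, the others 150 to 350 g each; tin numbers say nothing of weight
- tin_2: closed rigid coin tin, one of three alike: dark blue, brass bands, flat brass lid; 56 mm across (lid 57), 85 high; centre of mass at mid-height on its axis; origin: centre of underside, z up. Starts upright within 6 mm of a mark's centre; which tin is where varies. The heaviest weighs 500 to 750 g, the others 150 to 350 g each; tin numbers say nothing of weight
- tin_3: closed rigid coin tin, one of three alike: dark blue, brass bands, flat brass lid; 56 mm across (lid 57), 85 high; centre of mass at mid-height on its axis; origin: centre of underside, z up. Starts upright within 6 mm of a mark's centre; which tin is where varies. The heaviest weighs 500 to 750 g, the others 150 to 350 g each; tin numbers say nothing of weight
- mat: dark red leather mat, 120 x 390 x 6 mm, fixed, lying flat; origin at the centre of its underside, z up, y along its long side (towards the robot's left), x away from the robot. Three flat round cream marks with a brass rim, 78 mm across, lie along it 130 mm apart. Tins stand on it, undersides 6 mm above the desk (height 0).
- place_left (a point): centre of the left-hand (as the robot sees it) round mark on top of the mat, 130 mm along the mat's +y; 6 mm above the desk
- place_mid (a point): centre of the middle round mark on top of the mat, at the mat's centre; 6 mm above the desk
- place_right (a point): centre of the right-hand (as the robot sees it) round mark on top of the mat, 130 mm along the mat's -y; 6 mm above the desk
- bell: reception bell, black base 86 mm across with a brass dome, 62 mm high with its plunger; origin under its centre; loose, leave alone
- paperweight: green glass domed paperweight, 76 mm across, 42 mm high; origin under its centre; loose, leave alone
- pen_cup: black enamel pen cup, 76 mm across, 100 mm high, with pens standing to 155 mm; origin under its centre; loose, leave alone
- fob_1: bronze key fob lying flat: disc 48 mm across and 12 mm thick with a ring and a steel key reaching 95 mm along its +x; origin under the disc's centre; loose, leave alone
- fob_2: bronze key fob lying flat: disc 48 mm across and 12 mm thick with a ring and a steel key reaching 95 mm along its +x; origin under the disc's centre; loose, leave alone
- fob_3: bronze key fob lying flat: disc 48 mm across and 12 mm thick with a ring and a steel key reaching 95 mm along its +x; origin under the disc's centre; loose, leave alone
Mind the look-alikes: they are no part of the job. What is shaped like the tin_1 but orange or purple is not meant.

How it is judged:
By the outcome, as a careful person would: the job done as asked, in the order asked, and still so for the second after the job is handed in, while the arm keeps its last pose, push and grip.
It also fails if it takes over 67 s, if anything falls off the work surface, if the arm or the gripper's body presses on something with over 40 N, if the wrist force passes 120 N, or if a joint passes its speed limit or range.

## Working session

There is one attempt and no reset: what is moved stays moved. The work goes in short steps, Python scripts to look and compute and a tool call to move; the robot and the scene stay as the last step left them, time stands still between calls to the robot, and variables do not carry over. Pictures are saved under pics/ and viewed, at most 10 in all, crops included, and the job is handed in when it is done.

Besides the shell and the picture viewer there is one more tool, called after "Emit:" as name([rows], argument=value, ...), one row to a line, values as JSON. drive_tool: Moves the arm, as the interface text tells. Its arguments: {"type":"object","properties":{"commands":{"type":"array"},"grip_force":{"type":"number"}},"required":["commands"]}

```bash
mkdir -p pics; ls
cat > h.py <<'E'
import numpy as np, cv2
from plant import r
def ray(c,uv):
    K=np.array([[c['fx'],0,c['cx']],[0,c['fy'],c['cy']],[0,0,1.]])
    p=cv2.undistortPoints(np.array(uv,float).reshape(-1,1,2),K,np.array(c['D'],float)).reshape(-1,2)
    T=np.array(c['world_from_camera']); d=np.c_[p,np.ones(len(p))]@T[:3,:3].T
    return T[:3,3],d
def atz(c,uv,z):
    o,d=ray(c,uv); return o+d*((z-o[2])/d[:,2])[:,None]
def proj(c,P):
    K=np.array([[c['fx'],0,c['cx']],[0,c['fy'],c['cy']],[0,0,1.]])
    T=np.linalg.inv(np.array(c['world_from_camera']))
    rv=cv2.Rodrigues(T[:3,:3])[0]
    return cv2.projectPoints(np.array(P,float).reshape(-1,1,3),rv,T[:3,3],K,np.array(c['D'],float))[0].reshape(-1,2)
E
python3 - <<'E'
from h import *
print(r.get_state())
ims=[]
for n in('top','side'):
    c=r.capture(n); cv2.imwrite(f'pics/{n}0.png',c['frame'][...,::-1])
    print(n,np.round(c['world_from_camera'],3).tolist())
    for l in('tin_1','mat','bell','paperweight','pen_cup','fob_1'):
        for d in r.trace(l,n):
            m=d['pixels']; ys,xs=np.nonzero(m); f=c['frame'][m].mean(0).round()
            print(l,round(d['score'],2),d['extent'],f, atz(c,[[xs.mean(),ys.mean()]],.091 if l=='tin_1' else .006).round(3))
E
```

```text
pics
{'time_s': 0.0, 'joints': array([ 8.62938076e+01,  2.05904883e+01,  6.33633546e-01, -1.85000586e-02,
       -7.01362163e+01, -1.65080807e+01]), 'qd': array([-0.00349459,  0.14314391, -0.11713949,  0.02203059, -0.00108724,
       -0.02129327]), 'joint_torque': array([ 2.96361559e-04, -5.82723570e+01,  2.93050611e+01,  6.99729413e+00,
        7.00452380e-03, -1.61287462e-04]), 'tcp_pos': array([0.2330871 , 0.63295696, 0.22563741]), 'eef_rot': array([ 1.79905823e+02, -9.77409490e-03, -2.02205652e+01]), 'contact_force': array([ 0.49502588, -0.58971398, -0.70547842]), 'moment': array([ 0.08277803,  0.00173019, -0.0158688 ]), 'gripper_force': 0.0, 'gripper_width': 0.08753119358977571}
top [[-0.014, -0.977, 0.211, 0.307], [-1.0, 0.013, -0.006, 0.031], [0.003, -0.211, -0.977, 1.303], [0.0, 0.0, 0.0, 1.0]]
tin_1 0.9 [298.1, 216.0, 317.7, 240.1] [215. 201. 112.] [[ 0.532 -0.047  0.091]]
tin_1 0.86 [208.1, 219.0, 230.5, 243.5] [212. 194. 107.] [[0.517 0.201 0.091]]
tin_1 0.78 [257.2, 221.2, 271.9, 242.9] [223. 210. 115.] [[0.524 0.078 0.091]]
tin_1 0.78 [340.7, 212.2, 364.0, 235.2] [223. 1
[... 1296 characters left out ...]
5.9, 317.9, 288.4] [124.  62. 127.] [[ 0.436 -0.205  0.091]]
mat 0.82 [203.5, 178.9, 324.8, 262.5] [132.  58.  42.] [[0.516 0.044 0.006]]
bell 0.81 [317.7, 169.2, 343.7, 194.3] [169. 130.  58.] [[0.779 0.006 0.006]]
bell 0.6 [218.5, 166.2, 240.4, 195.3] [137. 110.  64.] [[0.548 0.241 0.006]]
paperweight 0.87 [205.7, 139.9, 229.5, 161.0] [ 87. 119.  68.] [[0.6   0.391 0.006]]
pen_cup 0.82 [376.9, 191.9, 410.5, 238.7] [67. 43. 29.] [[ 0.801 -0.213  0.006]]
fob_1 0.85 [328.7, 358.8, 361.7, 409.1] [188. 146.  96.] [[ 0.345 -0.421  0.006]]
fob_1 0.77 [406.8, 288.9, 428.5, 332.3] [174. 129.  81.] [[ 0.624 -0.43   0.006]]
fob_1 0.7 [133.9, 158.6, 167.3, 174.1] [156. 112.  66.] [[0.412 0.473 0.006]]
```

Run:
```python
import cv2,numpy as np
a=cv2.imread('pics/top0.png')[195:275,185:385]; b=cv2.imread('pics/side0.png')[150:300,190:390]
a=cv2.resize(a,(800,320),interpolation=cv2.INTER_CUBIC)
cv2.imwrite('pics/topc.png',a); cv2.imwrite('pics/sidec.png',cv2.resize(b,(800,600),interpolation=cv2.INTER_CUBIC))
```

```text
(no output)
```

View pics/topc.png

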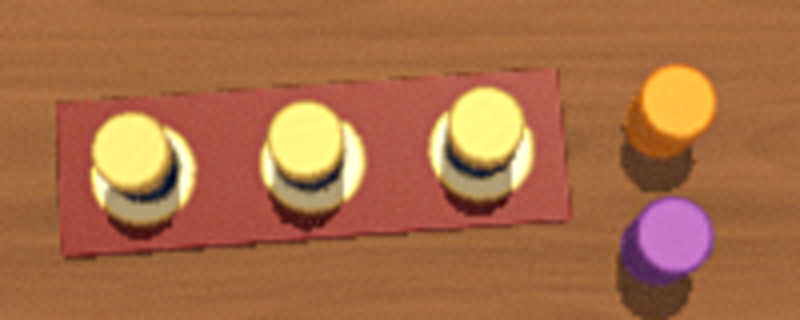

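View pics/sidec.png

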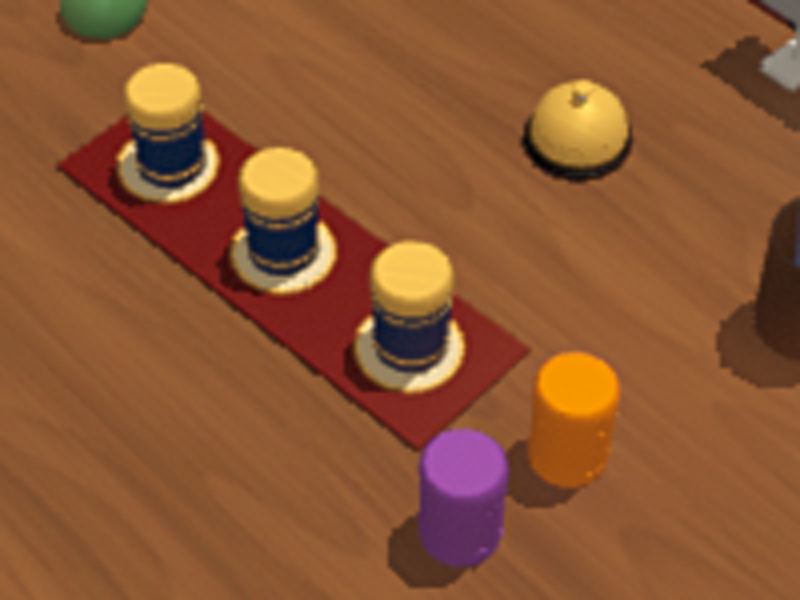

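View pics/top0.png

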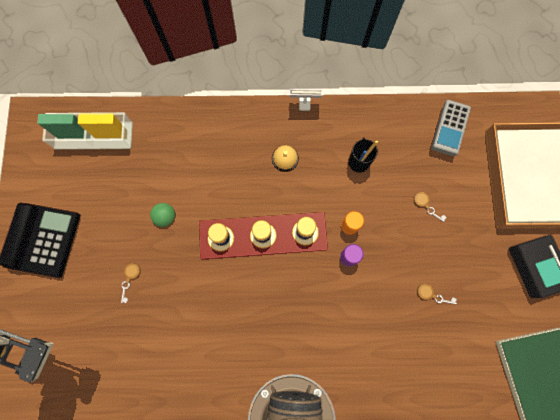

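Blue, brass-lidded tins on the mat, at top-camera pixels (218,234), (261,231) and (306,227), fit the description. The orange (353,222) and purple (352,256) ones stand off the mat and are decoys. The enlarged crops confirm this.

```bash
cat > m.py <<'E'
from h import *
def lids(c):
    f=c['frame']; 
    return f
E
python3 - <<'E'
from h import *
c=r.capture('top')
def P(x): return [[u/4-.375+185,v/4-.375+195] for u,v in x]
C=atz(c,P([(58,101),(557,69),(571,219),(65,256)]),.006)
print(C.round(3)); m=C.mean(0); yd=(C[0]+C[3]-C[1]-C[2])/2; a=np.degrees(np.arctan2(yd[1],yd[0]));print('mat',m.round(4),a,np.linalg.norm(yd))
print('lids top',atz(c,P([(132,152),(306,143),(486,127)]),.091).round(4))
u=yd/np.linalg.norm(yd);print('marks',[(m+k*.13*u).round(4).tolist() for k in(1,0,-1)])
c=r.capture('side')
L=atz(c,[[190+x/4-.375,150+y/4-.375] for x,y in [(164,83),(280,170),(413,264)]],.091);print('lids side',L.round(4))
E
```

```text
[[ 0.578  0.275  0.006]
 [ 0.598 -0.112  0.006]
 [ 0.48  -0.118  0.006]
 [ 0.457  0.266  0.006]]
mat [0.5282 0.0777 0.006 ] 93.18539016679085 0.3862448793040607
lids top [[ 0.5216  0.2049  0.091 ]
 [ 0.5265  0.08    0.091 ]
 [ 0.5364 -0.0498  0.091 ]]
marks [[0.521, 0.2075, 0.006], [0.5282, 0.0777, 0.006], [0.5355, -0.0521, 0.006]]
lids side [[ 0.5277  0.2057  0.091 ]
 [ 0.5333  0.0793  0.091 ]
 [ 0.5427 -0.0494  0.091 ]]
```

Emit:
drive_tool([
  {"hand":0,"tx":0.483,"ty":-0.712,"tz":0,"turn":-0.74},
  {"hand":0,"tx":0.483,"ty":-0.712,"tz":0,"turn":-0.74},
  {"hand":0,"tx":0.483,"ty":-0.712,"tz":0,"turn":-0.74},
  {"hand":0,"tx":0.483,"ty":-0.712,"tz":0,"turn":-0.74},
  {"hand":0,"tx":0.483,"ty":-0.712,"tz":0,"turn":-0.74},
  {"hand":0,"tx":0.483,"ty":-0.712,"tz":0,"turn":-0.74},
  {"hand":0,"tx":0.483,"ty":-0.712,"tz":0,"turn":-0.74},
  {"hand":0,"tx":0.483,"ty":-0.712,"tz":0,"turn":-0.74},
  {"hand":0,"tx":0.483,"ty":-0.712,"tz":0,"turn":-0.74},
  {"hand":0,"tx":0.483,"ty":-0.712,"tz":0,"turn":-0.74},
], grip_force=35)

```text
time_s: 1.8
tcp_pos: [0.5148, 0.2179, 0.2271]
eef_rot: [-180.0, 0.0, -86.8]
contact_force: [1.2, 1.6, 0.6]
gripper_width: 0.0878
gripper_force: 0.0
```

```bash
cat >> h.py <<'E'
from scipy.spatial.transform import Rotation as Ro
def wrist():
    s=r.get_state(); c=r.capture('wrist'); T=np.eye(4)
    T[:3,:3]=Ro.from_euler('xyz',s['eef_rot'],degrees=True).as_matrix(); T[:3,3]=s['tcp_pos']
    c['world_from_camera']=T@np.array(c['T_tool_cam']); return s,c
E
python3 - <<'E'
from h import *
s,c=wrist(); print(s['tcp_pos'],s['eef_rot'],s['contact_force']); print(c['world_from_camera'].round(3).tolist())
f=c['frame'][...,::-1].copy()
for l in('tin_1','mat'):
    for d in r.trace(l,'wrist'):
        m=d['pixels'].astype(np.uint8); print(l,d['score'],d['extent'])
for k,(x,y) in enumerate([(.521,.2075),(.5282,.0777),(.5355,-.0521)]):
    t=np.linspace(0,2*np.pi,60)
    p=proj(c,np.c_[x+.039*np.cos(t),y+.039*np.sin(t),0*t+.006]); cv2.polylines(f,[p.astype(int)],True,(255,0,0))
for (x,y) in [(.524,.2055),(.530,.0797),(.5395,-.0495)]:
    p=proj(c,np.c_[x+.0285*np.cos(t),y+.0285*np.sin(t),0*t+.091]); cv2.polylines(f,[p.astype(int)],True,(0,255,0))
cv2.imwrite('pics/w1.png',f)
E
```

```text
[0.51480169 0.21789012 0.22705815] [-1.79952431e+02  3.34889006e-02 -8.68047159e+01] [1.17805383 1.58439324 0.62641497]
[[-0.998, -0.055, -0.015, 0.519], [-0.057, 0.957, 0.283, 0.141], [-0.001, 0.283, -0.959, 0.386], [0.0, 0.0, 0.0, 1.0]]
tin_1 0.74 [235.9, 0.0, 311.0, 79.5]
tin_1 0.66 [243.9, 147.9, 302.8, 215.5]
mat 0.78 [217.9, 0.9, 336.7, 232.3]
```

View pics/w1.png

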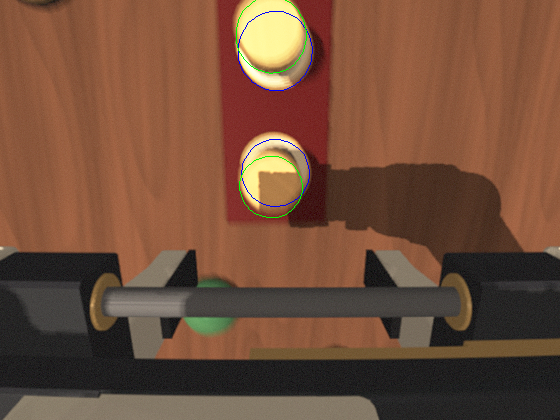

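The wrist view shows the left tin's lid at about (272,184) and the mid tin's at (274,40). The left mark is at about (274,168). The left tin is therefore at about (0.524, 0.203).

Emit:
drive_tool([
  {"hand":0,"tx":0.0155,"ty":-0.026,"tz":-0.05,"turn":0},
  {"hand":0,"tx":0.0155,"ty":-0.026,"tz":-0.1,"turn":0},
  {"hand":0,"tx":0.0155,"ty":-0.026,"tz":-0.15,"turn":0},
  {"hand":0,"tx":0.0155,"ty":-0.026,"tz":-0.2,"turn":0},
  {"hand":0,"tx":0.0155,"ty":-0.026,"tz":-0.2,"turn":0},
  {"hand":0,"tx":0.0155,"ty":-0.026,"tz":-0.2,"turn":0},
])

```text
time_s: 2.55
tcp_pos: [0.5232, 0.2047, 0.107]
eef_rot: [180.0, -0.0, -86.7]
contact_force: [-0.7, -0.5, 0.9]
gripper_width: 0.0874
gripper_force: 0.0
```

Run:
```python
from h import *
s,c=wrist(); print(s['tcp_pos'],s['eef_rot'],s['contact_force'])
f=c['frame'][...,::-1].copy()
t=np.linspace(0,2*np.pi,60)
for (x,y) in [(.524,.203),(.530,.0797)]:
    p=proj(c,np.c_[x+.0285*np.cos(t),y+.0285*np.sin(t),0*t+.091]); cv2.polylines(f,[p.astype(int)],True,(0,255,0))
cv2.imwrite('pics/w2.png',f)
```

```text
[0.52315714 0.20472133 0.10702792] [ 1.79982240e+02 -4.42681783e-02 -8.67380192e+01] [-0.73716851 -0.53586939  0.93553172]
```

View pics/w2.png

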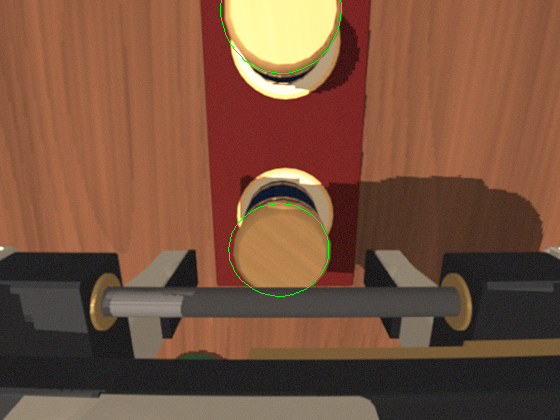

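The overlays fit the left lid (280,250) and mid lid (281,20) well, so I'm going down to grasp.

Emit:
drive_tool([
  {"hand":0,"tx":0.001,"ty":-0.002,"tz":-0.05},
  {"hand":0,"tx":0.001,"ty":-0.002,"tz":-0.09},
  {"hand":0,"tx":0.001,"ty":-0.002,"tz":-0.115},
  {"hand":0,"tx":0.001,"ty":-0.002,"tz":-0.125},
  {"hand":1,"tx":0.001,"ty":-0.002,"tz":-0.125},
  {"hand":1,"tx":0.001,"ty":-0.002,"tz":-0.125},
  {"hand":1,"tx":0.001,"ty":-0.002,"tz":-0.125},
  {"hand":1,"tx":0.001,"ty":-0.002,"tz":-0.125},
  {"hand":1,"tx":0.001,"ty":-0.002,"tz":-0.125},
  {"hand":1,"tx":0.001,"ty":-0.002,"tz":-0.125},
], grip_force=35)

```text
invalid input
```

Emit:
drive_tool([
  {"hand":0,"tx":0.001,"ty":-0.002,"tz":-0.05,"turn":0},
  {"hand":0,"tx":0.001,"ty":-0.002,"tz":-0.09,"turn":0},
  {"hand":0,"tx":0.001,"ty":-0.002,"tz":-0.115,"turn":0},
  {"hand":0,"tx":0.001,"ty":-0.002,"tz":-0.125,"turn":0},
  {"hand":1,"tx":0.001,"ty":-0.002,"tz":-0.125,"turn":0},
  {"hand":1,"tx":0.001,"ty":-0.002,"tz":-0.125,"turn":0},
  {"hand":1,"tx":0.001,"ty":-0.002,"tz":-0.125,"turn":0},
  {"hand":1,"tx":0.001,"ty":-0.002,"tz":-0.125,"turn":0},
  {"hand":1,"tx":0.001,"ty":-0.002,"tz":-0.125,"turn":0},
  {"hand":1,"tx":0.001,"ty":-0.002,"tz":-0.125,"turn":0},
], grip_force=35)

```text
time_s: 3.6
tcp_pos: [0.5238, 0.2029, 0.0322]
eef_rot: [-180.0, 0.0, -86.8]
contact_force: [-3.4, 0.2, 6.5]
gripper_width: 0.0558
gripper_force: 35.0
```

Emit:
drive_tool([
  {"hand":1,"tx":0,"ty":0,"tz":0.01,"turn":0},
  {"hand":1,"tx":0,"ty":0,"tz":0.03,"turn":0},
  {"hand":1,"tx":0,"ty":0,"tz":0.05,"turn":0},
  {"hand":1,"tx":0,"ty":0,"tz":0.07,"turn":0},
  {"hand":1,"tx":0,"ty":0,"tz":0.08,"turn":0},
  {"hand":1,"tx":0,"ty":0,"tz":0.084,"turn":0},
])

```text
time_s: 4.2
tcp_pos: [0.5242, 0.2031, 0.0832]
eef_rot: [-179.9, 0.1, -86.8]
contact_force: [-0.6, -0.7, -3.3]
gripper_width: 0.0557
gripper_force: 35.0
```

Emit:
drive_tool([
  {"hand":1,"tx":0,"ty":0,"tz":0,"turn":0},
  {"hand":1,"tx":0,"ty":0,"tz":0,"turn":0},
  {"hand":1,"tx":0,"ty":0,"tz":0,"turn":0},
  {"hand":1,"tx":0,"ty":0,"tz":0,"turn":0},
  {"hand":1,"tx":0,"ty":0,"tz":0,"turn":0},
])

```text
time_s: 4.7
tcp_pos: [0.5237, 0.2028, 0.0816]
eef_rot: [180.0, -0.0, -86.8]
contact_force: [0.3, 0.0, -2.9]
gripper_width: 0.0554
gripper_force: 35.0
```

Emit:
drive_tool([
  {"hand":1,"tx":0,"ty":0,"tz":0,"turn":0},
  {"hand":1,"tx":0,"ty":0,"tz":0,"turn":0},
  {"hand":1,"tx":0,"ty":0,"tz":0,"turn":0},
  {"hand":1,"tx":0,"ty":0,"tz":0,"turn":0},
  {"hand":1,"tx":0,"ty":0,"tz":0,"turn":0},
])

```text
time_s: 5.2
tcp_pos: [0.5238, 0.2028, 0.082]
eef_rot: [-180.0, 0.0, -86.8]
contact_force: [0.0, -0.9, -2.5]
gripper_width: 0.0555
gripper_force: 35.0
```

Run:
```python
from h import *
for i in range(6):
    s=r.get_state(); print(s['time_s'],s['tcp_pos'].round(4),s['contact_force'].round(2),s['joint_torque'].round(2)[1:4]); r.capture('side')
```

```text
5.2 [0.5238 0.2028 0.082 ] [ 0.01 -0.87 -2.46] [-49.8   24.04   5.91]
5.25 [0.5238 0.2028 0.082 ] [ 0.83 -0.19 -2.47] [-49.81  24.04   5.91]
5.3 [0.5238 0.2028 0.082 ] [-0.1   0.6  -2.43] [-49.81  24.04   5.91]
5.35 [0.5238 0.2028 0.082 ] [ 0.31 -0.3  -2.38] [-49.82  24.04   5.91]
5.4 [0.5238 0.2028 0.082 ] [ 0.8   0.87 -2.43] [-49.82  24.04   5.91]
5.45 [0.5239 0.2028 0.082 ] [ 0.6   0.23 -2.44] [-49.82  24.04   5.91]
```

Emit:
drive_tool([
  {"hand":1,"tx":0,"ty":0,"tz":-0.02,"turn":0},
  {"hand":1,"tx":0,"ty":0,"tz":-0.045,"turn":0},
  {"hand":1,"tx":0,"ty":0,"tz":-0.065,"turn":0},
  {"hand":1,"tx":0,"ty":0,"tz":-0.075,"turn":0},
  {"hand":1,"tx":0,"ty":0,"tz":-0.08,"turn":0},
  {"hand":1,"tx":0,"ty":0,"tz":-0.083,"turn":0},
  {"hand":1,"tx":0,"ty":0,"tz":-0.084,"turn":0},
  {"hand":1,"tx":0,"ty":0,"tz":-0.084,"turn":0},
  {"hand":1,"tx":0,"ty":0,"tz":-0.084,"turn":0},
])

```text
time_s: 6.4
tcp_pos: [0.524, 0.2029, 0.0322]
eef_rot: [-180.0, 0.0, -86.8]
contact_force: [-2.2, 0.2, 3.8]
gripper_width: 0.0553
gripper_force: 35.0
```

Emit:
drive_tool([
  {"hand":0.5,"tx":0,"ty":0,"tz":0,"turn":0},
  {"hand":0,"tx":0,"ty":0,"tz":0,"turn":0},
  {"hand":0,"tx":0,"ty":0,"tz":0,"turn":0},
  {"hand":0,"tx":0,"ty":0,"tz":0,"turn":0},
  {"hand":0,"tx":0,"ty":0,"tz":0,"turn":0},
])

```text
time_s: 6.9
tcp_pos: [0.524, 0.203, 0.0316]
eef_rot: [-180.0, 0.0, -86.8]
contact_force: [-0.1, 0.1, 0.2]
gripper_width: 0.0821
gripper_force: 0.0
```

Emit:
drive_tool([
  {"hand":0,"tx":0,"ty":0,"tz":0.05,"turn":0},
  {"hand":0,"tx":0,"ty":0,"tz":0.11,"turn":0},
  {"hand":0,"tx":0,"ty":0,"tz":0.17,"turn":0},
  {"hand":0,"tx":0.005,"ty":-0.07,"tz":0.17,"turn":0},
  {"hand":0,"tx":0.01,"ty":-0.14,"tz":0.17,"turn":0},
  {"hand":0,"tx":0.01,"ty":-0.205,"tz":0.17,"turn":0},
  {"hand":0,"tx":0.01,"ty":-0.205,"tz":0.14,"turn":0},
  {"hand":0,"tx":0.01,"ty":-0.205,"tz":0.14,"turn":0},
  {"hand":0,"tx":0.01,"ty":-0.205,"tz":0.14,"turn":0},
])

```text
time_s: 7.8
tcp_pos: [0.5299, 0.0799, 0.1156]
eef_rot: [180.0, -0.0, -86.8]
contact_force: [0.6, 0.1, -0.1]
gripper_width: 0.0875
gripper_force: 0.0
```

Run:
```python
from h import *
s,c=wrist(); print(s['tcp_pos'],s['eef_rot'],s['contact_force'])
f=c['frame'][...,::-1].copy()
t=np.linspace(0,2*np.pi,60)
for (x,y) in [(.530,.080),(.5395,-.0495)]:
    p=proj(c,np.c_[x+.0285*np.cos(t),y+.0285*np.sin(t),0*t+.091]); cv2.polylines(f,[p.astype(int)],True,(0,255,0))
k=r.capture('top')['frame'][195:275,185:385,::-1]
f=np.vstack([f[:340],cv2.resize(k,(560,224))])
cv2.imwrite('pics/w3.png',f)
```

```text
[0.52987132 0.07986222 0.11559623] [ 1.79969170e+02 -2.57991267e-02 -8.68132598e+01] [ 0.61381039  0.06185515 -0.14395102]
```

View pics/w3.png

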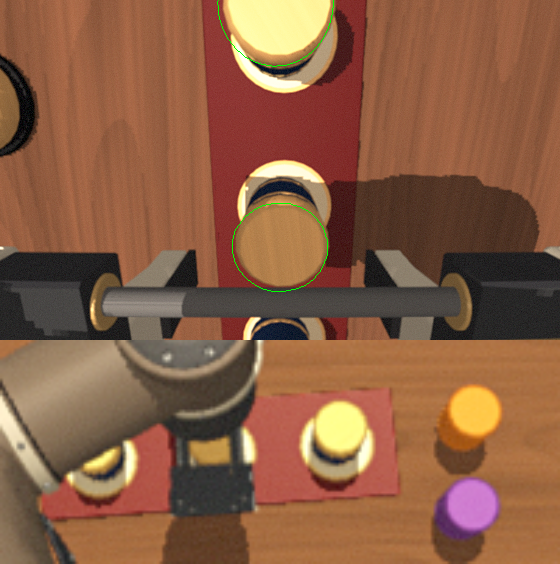

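The overlay fits the mid tin (281,246). The left tin stands on its mark. The right lid sits about 3 px right of my estimate, so x is about 0.538.

Emit:
drive_tool([
  {"hand":0,"tx":0,"ty":0,"tz":-0.06,"turn":0},
  {"hand":0,"tx":0,"ty":0,"tz":-0.105,"turn":0},
  {"hand":0,"tx":0,"ty":0,"tz":-0.13,"turn":0},
  {"hand":0,"tx":0,"ty":0,"tz":-0.14,"turn":0},
  {"hand":1,"tx":0,"ty":0,"tz":-0.14,"turn":0},
  {"hand":1,"tx":0,"ty":0,"tz":-0.14,"turn":0},
  {"hand":1,"tx":0,"ty":0,"tz":-0.14,"turn":0},
  {"hand":1,"tx":0,"ty":0,"tz":-0.14,"turn":0},
  {"hand":1,"tx":0,"ty":0,"tz":-0.14,"turn":0},
  {"hand":1,"tx":0,"ty":0,"tz":-0.14,"turn":0},
], grip_force=35)

```text
time_s: 8.9
tcp_pos: [0.5297, 0.0798, 0.0322]
eef_rot: [-180.0, 0.0, -86.8]
contact_force: [-4.1, 1.2, 7.1]
gripper_width: 0.0552
gripper_force: 35.0
```

Emit:
drive_tool([
  {"hand":1,"tx":0,"ty":0,"tz":0.01,"turn":0},
  {"hand":1,"tx":0,"ty":0,"tz":0.03,"turn":0},
  {"hand":1,"tx":0,"ty":0,"tz":0.05,"turn":0},
  {"hand":1,"tx":0,"ty":0,"tz":0.07,"turn":0},
  {"hand":1,"tx":0,"ty":0,"tz":0.08,"turn":0},
  {"hand":1,"tx":0,"ty":0,"tz":0.084,"turn":0},
])

```text
time_s: 9.5
tcp_pos: [0.5303, 0.0801, 0.0831]
eef_rot: [-179.9, 0.0, -86.8]
contact_force: [0.3, 0.7, -6.7]
gripper_width: 0.0556
gripper_force: 35.0
```

Emit:
drive_tool([
  {"hand":1,"tx":0,"ty":0,"tz":0,"turn":0},
  {"hand":1,"tx":0,"ty":0,"tz":0,"turn":0},
  {"hand":1,"tx":0,"ty":0,"tz":0,"turn":0},
  {"hand":1,"tx":0,"ty":0,"tz":0,"turn":0},
  {"hand":1,"tx":0,"ty":0,"tz":0,"turn":0},
  {"hand":1,"tx":0,"ty":0,"tz":0,"turn":0},
  {"hand":1,"tx":0,"ty":0,"tz":0,"turn":0},
  {"hand":1,"tx":0,"ty":0,"tz":0,"turn":0},
  {"hand":1,"tx":0,"ty":0,"tz":0,"turn":0},
  {"hand":1,"tx":0,"ty":0,"tz":0,"turn":0},
])

```text
time_s: 10.5
tcp_pos: [0.5299, 0.0798, 0.082]
eef_rot: [-180.0, 0.0, -86.8]
contact_force: [-0.3, 0.4, -7.2]
gripper_width: 0.0558
gripper_force: 35.0
```

Run:
```python
from h import *
for i in range(5):
    s=r.get_state(); print(s['time_s'],s['tcp_pos'].round(4),s['contact_force'].round(2)); r.capture('side')
```

```text
10.5 [0.5299 0.0798 0.082 ] [-0.27  0.38 -7.19]
10.55 [0.5298 0.0798 0.082 ] [ 0.36  0.13 -5.57]
10.6 [0.5298 0.0798 0.082 ] [-0.61 -0.54 -6.38]
10.65 [0.5298 0.0798 0.082 ] [-0.67  0.43 -6.43]
10.7 [0.5298 0.0798 0.082 ] [-0.12 -0.12 -6.61]
```

Emit:
drive_tool([
  {"hand":1,"tx":0,"ty":0,"tz":-0.02,"turn":0},
  {"hand":1,"tx":0,"ty":0,"tz":-0.045,"turn":0},
  {"hand":1,"tx":0,"ty":0,"tz":-0.065,"turn":0},
  {"hand":1,"tx":0,"ty":0,"tz":-0.075,"turn":0},
  {"hand":1,"tx":0,"ty":0,"tz":-0.08,"turn":0},
  {"hand":1,"tx":0,"ty":0,"tz":-0.083,"turn":0},
  {"hand":1,"tx":0,"ty":0,"tz":-0.084,"turn":0},
  {"hand":1,"tx":0,"ty":0,"tz":-0.084,"turn":0},
  {"hand":1,"tx":0,"ty":0,"tz":-0.084,"turn":0},
])

```text
time_s: 11.65
tcp_pos: [0.5298, 0.0798, 0.0322]
eef_rot: [-180.0, 0.0, -86.8]
contact_force: [-5.4, -1.7, 5.3]
gripper_width: 0.0557
gripper_force: 35.0
```

The middle tin reads about 6.4 N, against 2.45 N for the left. Next I'll heft the right one.

Emit:
drive_tool([
  {"hand":0.5,"tx":0,"ty":0,"tz":0,"turn":0},
  {"hand":0,"tx":0,"ty":0,"tz":0,"turn":0},
  {"hand":0,"tx":0,"ty":0,"tz":0,"turn":0},
  {"hand":0,"tx":0,"ty":0,"tz":0,"turn":0},
  {"hand":0,"tx":0,"ty":0,"tz":0,"turn":0},
])

```text
time_s: 12.15
tcp_pos: [0.5303, 0.0801, 0.0317]
eef_rot: [-180.0, 0.0, -86.8]
contact_force: [-0.5, 0.5, 0.1]
gripper_width: 0.0819
gripper_force: 0.0
```

Emit:
drive_tool([
  {"hand":0,"tx":0,"ty":0,"tz":0.05,"turn":0},
  {"hand":0,"tx":0,"ty":0,"tz":0.11,"turn":0},
  {"hand":0,"tx":0,"ty":0,"tz":0.17,"turn":0},
  {"hand":0,"tx":0.005,"ty":-0.07,"tz":0.17,"turn":0},
  {"hand":0,"tx":0.014,"ty":-0.14,"tz":0.17,"turn":0},
  {"hand":0,"tx":0.014,"ty":-0.215,"tz":0.17,"turn":0},
  {"hand":0,"tx":0.014,"ty":-0.215,"tz":0.14,"turn":0},
  {"hand":0,"tx":0.014,"ty":-0.215,"tz":0.14,"turn":0},
  {"hand":0,"tx":0.014,"ty":-0.215,"tz":0.14,"turn":0},
])

```text
time_s: 13.05
tcp_pos: [0.5382, -0.0491, 0.1156]
eef_rot: [180.0, -0.0, -86.8]
contact_force: [0.1, 0.5, 0.2]
gripper_width: 0.0876
gripper_force: 0.0
```

Run:
```python
from h import *
s,c=wrist(); print(s['tcp_pos'],s['eef_rot'],s['contact_force'])
f=c['frame'][...,::-1].copy()
t=np.linspace(0,2*np.pi,60)
for (x,y) in [(.538,-.049)]:
    p=proj(c,np.c_[x+.0285*np.cos(t),y+.0285*np.sin(t),0*t+.091]); cv2.polylines(f,[p.astype(int)],True,(0,255,0))
k=r.capture('top')['frame'][195:275,185:385,::-1]
f=np.vstack([f[:340],cv2.resize(k,(560,224))])
cv2.imwrite('pics/w4.png',f)
```

```text
[ 0.53822089 -0.04914924  0.11558351] [ 1.79963718e+02 -1.78284609e-02 -8.68152900e+01] [0.13114212 0.46664338 0.19595376]
```

View pics/w4.png

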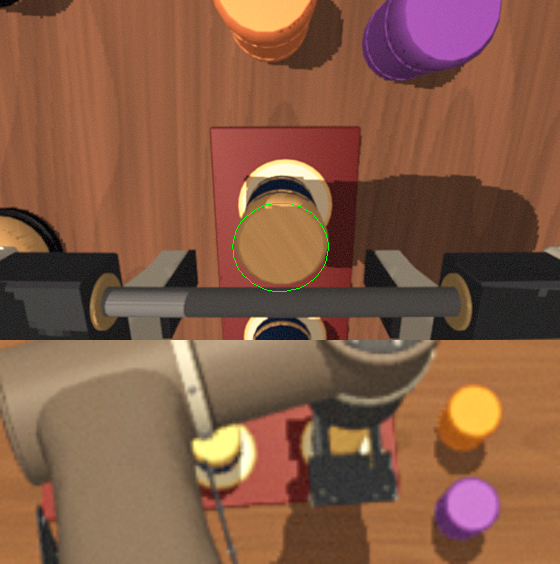

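The right lid is at (283,244), within about 2 mm of my estimate. The mid tin stands on its mark.

Emit:
drive_tool([
  {"hand":0,"tx":-0.001,"ty":-0.002,"tz":-0.06,"turn":0},
  {"hand":0,"tx":-0.001,"ty":-0.002,"tz":-0.105,"turn":0},
  {"hand":0,"tx":-0.001,"ty":-0.002,"tz":-0.13,"turn":0},
  {"hand":0,"tx":-0.001,"ty":-0.002,"tz":-0.14,"turn":0},
  {"hand":1,"tx":-0.001,"ty":-0.002,"tz":-0.14,"turn":0},
  {"hand":1,"tx":-0.001,"ty":-0.002,"tz":-0.14,"turn":0},
  {"hand":1,"tx":-0.001,"ty":-0.002,"tz":-0.14,"turn":0},
  {"hand":1,"tx":-0.001,"ty":-0.002,"tz":-0.14,"turn":0},
  {"hand":1,"tx":-0.001,"ty":-0.002,"tz":-0.14,"turn":0},
  {"hand":1,"tx":-0.001,"ty":-0.002,"tz":-0.14,"turn":0},
], grip_force=35)

```text
time_s: 14.15
tcp_pos: [0.538, -0.0503, 0.0323]
eef_rot: [-179.9, 0.0, -86.8]
contact_force: [-1.4, 0.7, 6.7]
gripper_width: 0.0552
gripper_force: 35.0
```

Emit:
drive_tool([
  {"hand":1,"tx":0,"ty":0,"tz":0.01,"turn":0},
  {"hand":1,"tx":0,"ty":0,"tz":0.03,"turn":0},
  {"hand":1,"tx":0,"ty":0,"tz":0.05,"turn":0},
  {"hand":1,"tx":0,"ty":0,"tz":0.07,"turn":0},
  {"hand":1,"tx":0,"ty":0,"tz":0.08,"turn":0},
  {"hand":1,"tx":0,"ty":0,"tz":0.084,"turn":0},
])

```text
time_s: 14.75
tcp_pos: [0.5381, -0.0503, 0.0832]
eef_rot: [-179.9, 0.0, -86.8]
contact_force: [0.4, 0.3, -3.3]
gripper_width: 0.0553
gripper_force: 35.0
```

Emit:
drive_tool([
  {"hand":1,"tx":0,"ty":0,"tz":0,"turn":0},
  {"hand":1,"tx":0,"ty":0,"tz":0,"turn":0},
  {"hand":1,"tx":0,"ty":0,"tz":0,"turn":0},
  {"hand":1,"tx":0,"ty":0,"tz":0,"turn":0},
  {"hand":1,"tx":0,"ty":0,"tz":0,"turn":0},
  {"hand":1,"tx":0,"ty":0,"tz":0,"turn":0},
  {"hand":1,"tx":0,"ty":0,"tz":0,"turn":0},
  {"hand":1,"tx":0,"ty":0,"tz":0,"turn":0},
  {"hand":1,"tx":0,"ty":0,"tz":0,"turn":0},
  {"hand":1,"tx":0,"ty":0,"tz":0,"turn":0},
])

```text
time_s: 15.75
tcp_pos: [0.5376, -0.0504, 0.082]
eef_rot: [-180.0, 0.0, -86.8]
contact_force: [0.5, 0.3, -2.8]
gripper_width: 0.0561
gripper_force: 35.0
```

Run:
```python
from h import *
for i in range(5):
    s=r.get_state(); print(s['time_s'],s['tcp_pos'].round(4),s['contact_force'].round(2)); r.capture('side')
```

```text
15.75 [ 0.5376 -0.0504  0.082 ] [ 0.5   0.3  -2.77]
15.8 [ 0.5376 -0.0504  0.082 ] [ 0.69  0.34 -2.69]
15.85 [ 0.5376 -0.0504  0.082 ] [ 0.32 -1.04 -2.96]
15.9 [ 0.5376 -0.0504  0.082 ] [ 0.08 -0.15 -3.12]
15.95 [ 0.5376 -0.0504  0.082 ] [ 0.98  0.19 -3.44]
```

The right tin reads about 3 N, so the middle tin is the heaviest. I'll set the right tin back and return to the middle one.

Emit:
drive_tool([
  {"hand":1,"tx":0,"ty":0,"tz":-0.02,"turn":0},
  {"hand":1,"tx":0,"ty":0,"tz":-0.045,"turn":0},
  {"hand":1,"tx":0,"ty":0,"tz":-0.065,"turn":0},
  {"hand":1,"tx":0,"ty":0,"tz":-0.075,"turn":0},
  {"hand":1,"tx":0,"ty":0,"tz":-0.08,"turn":0},
  {"hand":1,"tx":0,"ty":0,"tz":-0.083,"turn":0},
  {"hand":1,"tx":0,"ty":0,"tz":-0.084,"turn":0},
  {"hand":1,"tx":0,"ty":0,"tz":-0.084,"turn":0},
  {"hand":1,"tx":0,"ty":0,"tz":-0.084,"turn":0},
])

```text
time_s: 16.9
tcp_pos: [0.5377, -0.0504, 0.0323]
eef_rot: [-180.0, -0.0, -86.8]
contact_force: [-3.2, -0.0, 5.9]
gripper_width: 0.0553
gripper_force: 35.0
```

Emit:
drive_tool([
  {"hand":0.5,"tx":0,"ty":0,"tz":0,"turn":0},
  {"hand":0,"tx":0,"ty":0,"tz":0,"turn":0},
  {"hand":0,"tx":0,"ty":0,"tz":0,"turn":0},
  {"hand":0,"tx":0,"ty":0,"tz":0,"turn":0},
  {"hand":0,"tx":0,"ty":0,"tz":0,"turn":0},
])

```text
time_s: 17.4
tcp_pos: [0.5379, -0.0503, 0.0316]
eef_rot: [-180.0, 0.0, -86.8]
contact_force: [0.0, 0.1, 0.1]
gripper_width: 0.0817
gripper_force: 0.0
```

Emit:
drive_tool([
  {"hand":0,"tx":0,"ty":0,"tz":0.05,"turn":0},
  {"hand":0,"tx":0,"ty":0,"tz":0.11,"turn":0},
  {"hand":0,"tx":0,"ty":0,"tz":0.17,"turn":0},
  {"hand":0,"tx":-0.005,"ty":0.07,"tz":0.17,"turn":0},
  {"hand":0,"tx":-0.013,"ty":0.14,"tz":0.17,"turn":0},
  {"hand":0,"tx":-0.013,"ty":0.217,"tz":0.17,"turn":0},
  {"hand":0,"tx":-0.013,"ty":0.217,"tz":0.14,"turn":0},
  {"hand":0,"tx":-0.013,"ty":0.217,"tz":0.14,"turn":0},
  {"hand":0,"tx":-0.013,"ty":0.217,"tz":0.14,"turn":0},
])

```text
time_s: 18.3
tcp_pos: [0.5296, 0.0795, 0.1154]
eef_rot: [179.9, -0.0, -86.8]
contact_force: [-0.7, 0.4, 0.1]
gripper_width: 0.0876
gripper_force: 0.0
```

Emit:
drive_tool([
  {"hand":0,"tx":0,"ty":0,"tz":-0.06,"turn":0},
  {"hand":0,"tx":0,"ty":0,"tz":-0.105,"turn":0},
  {"hand":0,"tx":0,"ty":0,"tz":-0.13,"turn":0},
  {"hand":0,"tx":0,"ty":0,"tz":-0.14,"turn":0},
  {"hand":1,"tx":0,"ty":0,"tz":-0.14,"turn":0},
  {"hand":1,"tx":0,"ty":0,"tz":-0.14,"turn":0},
  {"hand":1,"tx":0,"ty":0,"tz":-0.14,"turn":0},
  {"hand":1,"tx":0,"ty":0,"tz":-0.14,"turn":0},
  {"hand":1,"tx":0,"ty":0,"tz":-0.14,"turn":0},
  {"hand":1,"tx":0,"ty":0,"tz":-0.14,"turn":0},
], grip_force=40)

```text
time_s: 19.3
tcp_pos: [0.53, 0.08, 0.0322]
eef_rot: [-180.0, 0.0, -86.8]
contact_force: [-2.4, 0.2, 7.2]
gripper_width: 0.0553
gripper_force: 40.0
```

Emit:
drive_tool([
  {"hand":1,"tx":0,"ty":0,"tz":0.01,"turn":0},
  {"hand":1,"tx":0,"ty":0,"tz":0.04,"turn":0},
  {"hand":1,"tx":0,"ty":0,"tz":0.08,"turn":0},
  {"hand":1,"tx":0,"ty":0,"tz":0.13,"turn":0},
  {"hand":1,"tx":0,"ty":0,"tz":0.18,"turn":0},
  {"hand":1,"tx":0,"ty":0,"tz":0.23,"turn":0},
  {"hand":1,"tx":0,"ty":0,"tz":0.27,"turn":0},
  {"hand":1,"tx":0,"ty":0,"tz":0.3,"turn":0},
  {"hand":1,"tx":0,"ty":0,"tz":0.318,"turn":0},
  {"hand":1,"tx":0,"ty":0,"tz":0.324,"turn":0},
])

```text
time_s: 20.3
tcp_pos: [0.5297, 0.0799, 0.2264]
eef_rot: [-180.0, 0.0, -86.8]
contact_force: [0.3, -0.2, -6.3]
gripper_width: 0.0555
gripper_force: 40.0
```

Emit:
drive_tool([
  {"hand":1,"tx":0,"ty":0,"tz":0,"turn":0},
  {"hand":1,"tx":0,"ty":0,"tz":0,"turn":0},
  {"hand":1,"tx":0,"ty":0,"tz":0,"turn":0},
  {"hand":1,"tx":0,"ty":0,"tz":0,"turn":0},
  {"hand":1,"tx":0,"ty":0,"tz":0,"turn":0},
  {"hand":1,"tx":0,"ty":0,"tz":0,"turn":0},
  {"hand":1,"tx":0,"ty":0,"tz":0,"turn":0},
  {"hand":1,"tx":0,"ty":0,"tz":0,"turn":0},
  {"hand":1,"tx":0,"ty":0,"tz":0,"turn":0},
  {"hand":1,"tx":0,"ty":0,"tz":0,"turn":0},
])

```text
time_s: 21.3
tcp_pos: [0.5298, 0.0798, 0.226]
eef_rot: [-180.0, 0.0, -86.8]
contact_force: [-0.0, 0.0, -5.5]
gripper_width: 0.0555
gripper_force: 40.0
```

Run:
```python
from h import *
s,c=wrist(); print(s['time_s'],s['tcp_pos'],s['contact_force'],np.abs(s['qd']).max())
k=r.capture('side')['frame'][100:310,150:430]
f=np.vstack([cv2.resize(c['frame'],(440,330)),cv2.resize(k,(440,264),interpolation=cv2.INTER_CUBIC)])
cv2.imwrite('pics/w5.png',f[...,::-1])
```

```text
21.3 [0.52981295 0.07982921 0.22599928] [-2.22085894e-03  3.42730173e-02 -5.45798068e+00] 0.06815969494588091
```

View pics/w5.png

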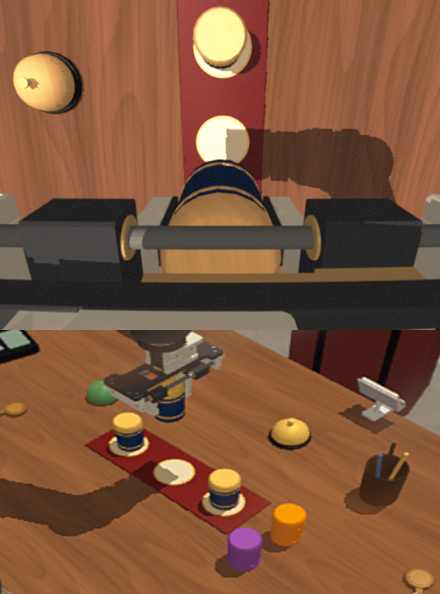

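The middle tin is held upright above its empty mark. In the side view, both other tins stand on their marks at (128,435) and (224,490), and nothing else has moved.

```bash
python3 -c "
from plant import r
print(r.close_job())"
```

```text
the job is handed in; nothing more can be done
None
```

I hefted all three tins left to right; the middle one is the heaviest (about 6 N against 2.5 to 3 N). I handed the job in at about 21 s with it held upright and still, about 20 cm above the desk over its own mark, and the other two standing on theirs.

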